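Dial the code on the blue sample lock box

ROBOT

A 6-joint arm with a two-finger parallel gripper is mounted at the origin on the work surface. World frame = base frame: x ahead of the robot, y to its left, z up, the work surface at z = 0. Lengths are in m, angles in rad, forces in N, time in s.
With the tool pointing down it reaches from about 0.35 to 0.975 m from the base axis. Payload 4.9 kg.
Tool frame: the origin (TCP) lies midway between the tips of the shut fingers; the grasp point (between the pads) lies 19 mm behind it (manip.pinch_z is the distance from the TCP to the grasp point, in m); z points along the fingers, y is the direction in which the jaws open and shut (so a half turn about z gives the same grasp; the last joint's range is limited). The gripper opens to 85 mm and grips with 20 to 120 N. Pads are 22 mm wide; open, the fingers measure 114 mm over their backs; the gripper's body (76 mm by 85 mm) begins 54 mm behind the grasp point. The pads swing forward as they close: fully open they stand 13 mm farther back than shut.
Start: joints at [1.216, 0.053, 1.613, -0, 1.476, -0.119], TCP at [0.146, 0.608, 0.231] pointing down, gripper open.
Joint ranges: [-3.01, 3.01], [-1.01, 2.22], [0.06, 2.58], [-1.02, 4.17], [0.09, 2.62], [-3.14, 3.14]. Speed limits (rad/s): [2.57, 2.57, 3.14, 3.14, 3.14, 3.14].

INTERFACE

Orientations are given as a unit quaternion [w, x, y, z].
In Python, from plant import manip gives the robot as it stands.
- The arm moves only by the tool drive_tool, never from a script. Its argument "commands" is text: rows parted by semicolons, each of 5 numbers parted by spaces: the finger opening in mm, from 0 to 85.4, then the shift along the tool's x, y, z in units of 30 mm (1.0 is 30 mm), then the turn about the tool's z in degrees. A call has exactly 8 rows; each row shifts and turns the commanded pose from where the row before left it, along the tool's axes as they then stand; what a row does not reach is not made up. A row lasts 1/8 s, in which the tool goes at most 62.5 mm and 10.7 degrees, less where a joint would pass 70% of its speed; a pose out of reach is approached as far as the arm can. A call is refused whole if a number of a shift passes 1 or a number of a turn 10.7, either way. A call with a gripper value outside its range is refused whole. The fingers move at their own pace and stop on an object; the grip force is fixed at half the most. Time passes only in rows, so rows that do not move let the fingers close, or fill a call up. It gives the time, the measured TCP pose, the force and the opening at its end, in the units of the state.
- manip.state(): the state, without advancing time (a new reading comes with each control period).
- manip.grab_frame(name): name is "side" or "top"; returns the picture (420x560x3 uint8, red, green, blue); there is no depth.
- manip.camera_params(name): a dict with "fx", "fy", "cx", "cy" (pixels), "distortion" ([k1, k2, p1, p2, k3] as OpenCV has them; the pictures are not rectified), "xyz" and "orientation" of the camera in the world. Camera axes: x right, y down, z forward; pixel columns grow to the right and rows downward; lengths in m; the calibration is good to about 2 mm. A picture is of the moment at which its call begins. camera_params takes no time and is no camera call.
- manip.job_done(): hands the job in, once; it reports no verdict.
The state is a dict: "time": time; "joint_pos": joint angles; "joint_vel": joint speeds; "joint_efforts": joint torques, N m; "tool_pos": TCP position; "tool_rot": TCP orientation; "contact_force": force on the tool from outside, world axes, zero at the start; "ft_torque": the same for the moment, N m; "gripper_width": opening from 0.0 (shut) to 1.0 (fully open).
Only numpy, scipy, OpenCV 4.12 (cv2) and the standard library are available. Lean on these libraries where they do the work, as an engineer would, in place of code of your own. Each camera call takes 0.05 s, during which the arm holds its last target. There are 200 camera calls.

TASK

Enter the code 5-2-4 on the dial of the blue-lidded sample lock box: turn it right (clockwise seen from above) until the red pointer is at mark 5, then left to mark 2, then right to mark 4, stopping for a moment at each mark and without running on past 2 towards mark 1. Leave the pointer at 4, let go, and do not turn the dial of the yellow-lidded box.

Things in the scene. Friction and masses are not known exactly. Their poses are not given: they have to be found in the camera images.
- blue_dial (a joint): Angle (rad) of the blue box's dial; grows as it turns right (clockwise from above). The marks are dot groups, 1 to 5 dots, 30 degrees apart, growing clockwise: mark 1 at -1.047, 2 at -0.524, 3 at 0, 4 at 0.524, 5 at 1.047. Stops at -1.3 and 1.3. Stays where it is left, friction about 0.05 N m. Within 12 degrees of a mark is at the mark.
- blue_grip (a point): Point on the blue box's dial axis, in its grip bar at pinching height; turns with the dial: x along the bar to the red pointer end, z up. The black bar is 56 mm long (x), 14 mm wide (y); its top is 10 mm above this point, its foot 20 mm below, on a dark steel disc of 64 mm diameter. A red line marks the pointer half.
- blue_box: Fixed grey steel box with a blue lid, 184 x 184 mm, lid top 94 mm high; origin at the centre of its underside, x to its back (towards mark 3), z up; a steel hasp on its front (-x). On the lid's middle lies a white dial plate, 144 mm across, top 99 mm high, with the dots; the dial turns at its centre, grip point 127 mm high.
- yellow_pointer (a point): Pointer end of the other dial's grip bar, on the yellow-lidded box of the same size and build as the blue one. The point lies 28 mm from that dial's axis, 127 mm high, and turns with that dial; x points along the bar away from the axis. To be left alone.

How it is judged:
On the way, in this order (a step that is already met when the one before it is completed fails the run):
1. the blue box's dial is at mark 5 (value of joint blue_dial between 0.837 and 1.257 rad), for 0.2 s.
2. then the blue box's dial is at mark 2 (value of joint blue_dial between -0.734 and -0.314 rad), for 0.2 s.
3. then the blue box's dial is at mark 4 (value of joint blue_dial between 0.314 and 0.734 rad), for 0.2 s.
At the end, for the whole second after the job is handed in: The blue box's dial rests within 12 degrees of mark 4 (0.314 to 0.734 rad), after stops within 12 degrees of mark 5 and then of mark 2 (all of step 3 and velocity of joint blue_dial between -0.1 and 0.1 rad/s); the robot touches nothing.
It fails at once if the blue dial is turned left past 2 more than halfway to mark 1 (value of joint blue_dial below -0.8 rad).
It fails at once if the yellow box's dial is turned (its pointer end moves more than 8 mm) (distance of yellow_pointer from where it was at the start of the episode above 0.008 m).
It also fails if it takes over 42 s, if anything falls off the work surface, if the arm or the gripper's body presses on something with over 40 N, if the wrist force passes 120 N, or if a joint passes its speed limit or range.

## Working session

There is one attempt and no reset: what is moved stays moved. The work goes in short steps, Python scripts to look and compute and a tool call to move; the robot and the scene stay as the last step left them, time stands still between calls to the robot, and variables do not carry over. Pictures are saved under pics/ and viewed, about 8 in all and at most 12, crops included, and the job is handed in when it is done.

Besides the shell and the picture viewer there is one more tool, called after "Emit:" by a JSON object that holds its "name" and its "arguments". drive_tool: Moves the arm, as the interface text tells. Its arguments: {"type":"object","properties":{"commands":{"type":"string"}},"required":["commands"]}

```bash
mkdir -p pics; python3 - <<'E'
from plant import manip
import cv2
for n in("top","side"):
    cv2.imwrite(f"pics/{n}0.png",manip.grab_frame(n)[:,:,::-1]); print(manip.camera_params(n))
s=manip.state();print(s)
E
```

```text
{'fx': 486.981274939044, 'fy': 486.981274939044, 'cx': 283.65584419790616, 'cy': 207.46975980716218, 'distortion': array([-0.1568077,  0.       ,  0.       ,  0.       ,  0.       ]), 'xyz': array([ 0.52195085, -0.01333542,  0.93432899]), 'orientation': array([ 0.01301412, -0.70480011,  0.70918489, -0.01200905])}
{'fx': 461.9516763180584, 'fy': 461.9516763180584, 'cx': 279.9160181730915, 'cy': 205.09203732774293, 'distortion': array([-0.07552836,  0.        ,  0.        ,  0.        ,  0.        ]), 'xyz': array([ 0.49098317, -0.5105762 ,  0.52265839]), 'orientation': array([-0.42754599,  0.90123528, -0.05942835,  0.03804832])}
{'time': 0.1, 'joint_pos': array([ 1.21601775e+00,  5.32883029e-02,  1.61413270e+00,  1.90824049e-05,
        1.47597266e+00, -1.18986248e-01]), 'joint_vel': array([-0.00044562, -0.00154855, -0.00287289,  0.00159859, -0.00087508,
        0.00010994]), 'joint_efforts': array([ 6.84257157e-04, -3.94904423e+01, -3.71360779e+01, -1.08426002e-04,
        3.92949645e-03, -7.56653833e-06]), 'tool_pos': array([0.14580384, 0.60719477, 0.23020185]), 'tool_rot': array([-2.20556264e-04,  1.17624095e-01,  9.93057784e-01, -8.73127046e-04]), 'contact_force': array([ 0.59952271, -1.06759748,  0.04433921]), 'ft_torque': array([-0.01052957,  0.04185822,  0.03627419]), 'gripper_width': 1.0004857026665035}
```

View pics/top0.png

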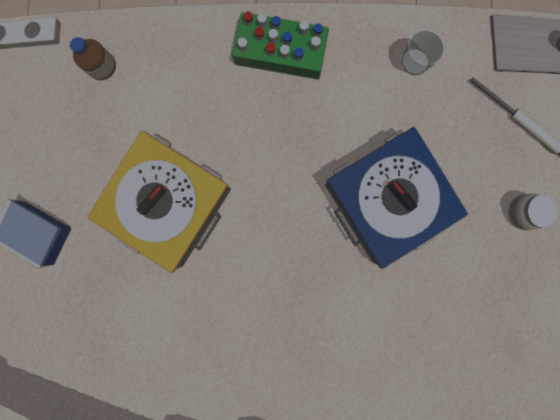

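View pics/side0.png

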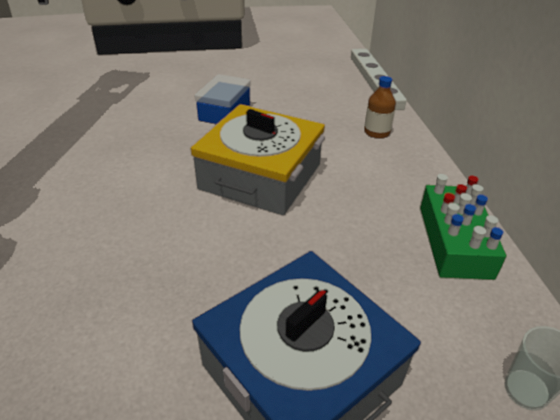

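```bash
cat > h.py <<'E'
from plant import manip
import cv2,numpy as np
from scipy.spatial.transform import Rotation as R
def ray(name,px,z):
    c=manip.camera_params(name);K=np.array([[c['fx'],0,c['cx']],[0,c['fy'],c['cy']],[0,0,1]])
    u=cv2.undistortPoints(np.array(px,float).reshape(-1,1,2),K,c['distortion'])[:,0]
    w,*v=c['orientation'];d=R.from_quat([*v,w]).apply(np.c_[u,np.ones(len(u))])
    return (c['xyz']+d*((z-c['xyz'][2])/d[:,2])[:,None])[:,:2]
def ortho(name,img,ctr,z,half=.1,s=3000):
    # right = -y, up = +x
    c=manip.camera_params(name);K=np.array([[c['fx'],0,c['cx']],[0,c['fy'],c['cy']],[0,0,1]])
    n=int(2*half*s);j,i=np.meshgrid(range(n),range(n))
    P=np.stack([ctr[0]+half-i/s,ctr[1]+half-j/s,np.full(i.shape,z)],-1).reshape(-1,3)
    w,*v=c['orientation'];Rm=R.from_quat([*v,w]).as_matrix().T
    p=cv2.projectPoints(P,cv2.Rodrigues(Rm)[0],-Rm@c['xyz'],K,c['distortion'])[0].reshape(n,n,2).astype(np.float32)
    return cv2.remap(img,p[...,0],p[...,1],cv2.INTER_CUBIC)
E
python3 - <<'E'
from h import *
im=cv2.imread('pics/top0.png');hsv=cv2.cvtColor(im,cv2.COLOR_BGR2HSV)
m=cv2.inRange(hsv,(100,120,40),(130,255,255));m[:110]=0;m[:,:310]=0;m[:,480:]=0
pl=ray('top',[[400,196]],.1)[0]; print('plate guess',pl)
ys,xs=np.nonzero(m);w=ray('top',np.c_[xs,ys],.094)
r=cv2.minAreaRect(w.astype(np.float32));print('lid',r)
hs=hsv[150:240,350:450];rd=cv2.inRange(hs,(0,120,60),(8,255,255))|cv2.inRange(hs,(172,120,60),(180,255,255))
ys,xs=np.nonzero(rd);w=ray('top',np.c_[xs+350,ys+150],.137);print('red',len(w),w.mean(0),w.min(0),w.max(0))
c=np.round(r[0],3)
A=ortho('top',im,c,.099,.075,2600);B=ortho('top',im,c,.137,.075,2600)
for o in(A,B):cv2.drawMarker(o,(195,195),(0,255,0),0,12)
print('ctr',c);cv2.imwrite('pics/ort.png',np.hstack([A,B]))
E
```

```text
plate guess [ 0.57010629 -0.21376158]
lid ((0.5694106817245483, -0.21161043643951416), (0.17974522709846497, 0.18044133484363556), 30.894126892089844)
red 53 [ 0.58234357 -0.20175384] [ 0.57292297 -0.21007416] [ 0.59122612 -0.18674386]
ctr [ 0.569 -0.212]
```

View pics/ort.png

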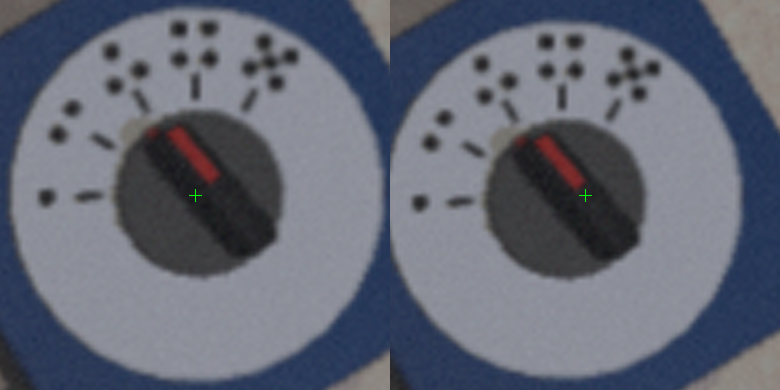

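The bar is at about (0.569, -0.212) with the pointer heading about 42° in world, so the dial reads about -11°. In the ortho image, mark 4 is straight up from the plate centre at (197,194), mark 2 is left-up and mark 5 right-up. I'll move above it first.

Emit:
{"name": "drive_tool", "arguments": {"commands": "85 -0.84 -0.97 0 0;85 -0.84 -0.97 0 0;85 -0.84 -0.97 0 0;85 -0.84 -0.97 0 0;85 -0.84 -0.97 0 0;85 -0.84 -0.97 0 0;85 -0.84 -0.97 0 0;85 -0.84 -0.97 0 0"}}

```text
time: 1.1
tool_pos: [0.2878, 0.3329, 0.2308]
tool_rot: [-0.0, 0.117, 0.993, -0.0]
contact_force: [0.9, -0.1, 0.0]
gripper_width: 0.996
```

Emit:
{"name": "drive_tool", "arguments": {"commands": "85 -0.84 -0.97 0 0;85 -0.84 -0.97 0 0;85 -0.84 -0.97 0 0;85 -0.84 -0.97 0 0;85 -0.84 -0.97 0 0;85 -0.84 -0.97 0 0;85 -0.84 -0.97 0 0;85 -0.84 -0.97 0 0"}}

```text
time: 2.1
tool_pos: [0.4294, 0.0596, 0.2309]
tool_rot: [-0.0, 0.118, 0.993, 0.0]
contact_force: [0.5, 0.3, -0.4]
gripper_width: 0.993
```

Emit:
{"name": "drive_tool", "arguments": {"commands": "85 -0.84 -0.97 0 0;85 -0.84 -0.97 0 0;85 -0.84 -0.97 0 0;85 -0.84 -0.97 0 0;85 -0.84 -0.97 0 0;85 -0.84 -0.97 0 0;85 -0.84 -0.97 0 0;85 0 0 0 0"}}

```text
time: 3.1
tool_pos: [0.5534, -0.1802, 0.2304]
tool_rot: [-0.001, 0.119, 0.993, 0.0]
contact_force: [0.2, -0.2, -0.0]
gripper_width: 0.993
```

Emit:
{"name": "drive_tool", "arguments": {"commands": "85 0 0 0 10.4;85 0 0 0 10.4;85 0 0 0 10.4;85 0 0 0 10.4;85 0 0 0 10.4;85 0 0 0 10.4;85 0 0 0 10.4;85 0 0 0 10.4"}}

```text
time: 4.1
tool_pos: [0.5526, -0.1773, 0.2309]
tool_rot: [-0.001, 0.749, 0.663, -0.0]
contact_force: [0.4, -0.5, 0.0]
gripper_width: 0.993
```

Emit:
{"name": "drive_tool", "arguments": {"commands": "85 0 0 0 10.4;85 0 0 0 10.4;85 0 0 0 10.4;85 0 0 0 10.1;85 0 0 0 0;85 0 0 0 0;85 0 0 0 0;85 0 0 0 0"}}

```text
time: 5.1
tool_pos: [0.5532, -0.1784, 0.2313]
tool_rot: [-0.0, 0.933, 0.359, -0.0]
contact_force: [-0.8, 0.2, 0.8]
gripper_width: 0.997
```

```bash
python3 - <<'E'
from h import *
im=manip.grab_frame('side')[:,:,::-1].copy();cv2.imwrite('pics/side1.png',im)
s=manip.state();w,*v=s['tool_rot'];Rm=R.from_quat([*v,w]).as_matrix()
print(s['time'],s['tool_pos'],s['joint_pos'],Rm,s['contact_force'])
d=np.array([.569,-.2125,.112])-s['tool_pos'];print(Rm.T@d/.03)
E
```

```text
5.15 [ 0.55318496 -0.17847204  0.23128571] [-4.40099430e-01 -5.05736938e-02  1.71628181e+00  2.78510721e-05
  1.47597118e+00  3.97326680e-01] [[ 7.42924445e-01  6.69375279e-01 -6.65768977e-05]
 [ 6.69375282e-01 -7.42924443e-01  6.19974471e-05]
 [-7.96204623e-06 -9.06243487e-05 -9.99999996e-01]] [-0.47119958 -0.86886281 -0.63218505]
[-0.36757137  1.19590703  3.97608478]
```

View pics/side1.png

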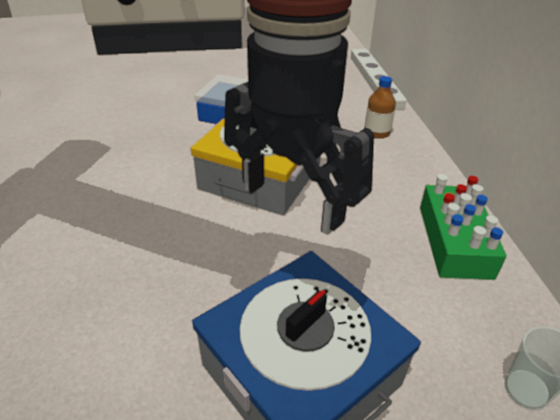

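The gripper is aligned along the bar, and both are clear. I'll centre over the dial and descend to just above it.

Emit:
{"name": "drive_tool", "arguments": {"commands": "85 -0.18 0.6 0 0;85 -0.19 0.6 0 0;85 0 0 0.4 0;85 0 0 0.4 0;85 0 0 0.4 0;85 0 0 0.4 0;85 0 0 0 0;85 0 0 0 0"}}

```text
time: 6.15
tool_pos: [0.5692, -0.2126, 0.1836]
tool_rot: [0.0, 0.934, 0.358, 0.0]
contact_force: [-0.5, -0.2, -1.0]
gripper_width: 0.998
```

```bash
python3 - <<'E'
from h import *
im=manip.grab_frame('side')[:,:,::-1].copy();cv2.imwrite('pics/side2.png',cv2.resize(im[170:420,140:460],None,fx=2.3,fy=2.3))
s=manip.state();w,*v=s['tool_rot'];Rm=R.from_quat([*v,w]).as_matrix()
d=np.array([.569,-.2125,.112])-s['tool_pos'];print(s['tool_pos'],Rm.T@d/.03, s['contact_force'])
print(ray('side',[[307,313],[325,291],[289,323]],.137))
i0=cv2.imread('pics/side0.png');h=cv2.cvtColor(i0,cv2.COLOR_BGR2HSV)[280:370,270:350]
ys,xs=np.nonzero(h[...,2]<45);p=np.c_[xs+270,ys+280].astype(np.float32)
print(cv2.minAreaRect(p))
E
```

```text
[ 0.56940202 -0.21276013  0.18403654] [-0.00518807 -0.01814026  2.40119687] [0.30858891 0.34038932 0.2033363 ]
[[ 0.56703869 -0.22064742]
 [ 0.59179279 -0.19415515]
 [ 0.54666238 -0.23066081]]
((315.5, 318.5), (63.0, 67.0), 90.0)
```

View pics/side2.png

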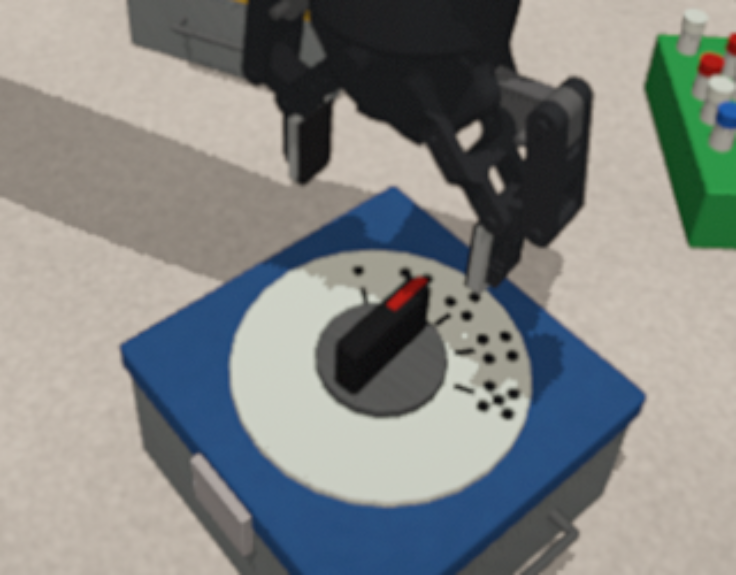

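The side view puts the midpoint of the bar's ends at (0.569, -0.212), which agrees with the top view. The fingers straddle the bar. I'll descend and close.

Emit:
{"name": "drive_tool", "arguments": {"commands": "85 0 0 0.4 0;85 0 0 0.4 0;85 0 0 0.4 0;85 0 0 0.4 0;85 0 0 0.4 0;85 0 0 0.4 0;85 0 0 0 0;85 0 0 0 0"}}

```text
time: 7.2
tool_pos: [0.5693, -0.2128, 0.1116]
tool_rot: [0.0, 0.934, 0.358, 0.0]
contact_force: [-0.2, 0.7, -0.2]
gripper_width: 0.998
```

Emit:
{"name": "drive_tool", "arguments": {"commands": "40 0 0 0 0;40 0 0 0 0;30 0 0 0 0;24 0 0 0 0;20 0 0 0 0;0 0 0 0 0;0 0 0 0 0;0 0 0 0 0"}}

```text
time: 8.2
tool_pos: [0.5688, -0.2126, 0.1115]
tool_rot: [-0.0, 0.934, 0.358, -0.0]
contact_force: [-3.0, 2.1, 3.6]
gripper_width: 0.15
```

```bash
python3 - <<'E'
from h import *
im=manip.grab_frame('side')[:,:,::-1].copy();cv2.imwrite('pics/side3.png',cv2.resize(im[170:420,140:460],None,fx=2.3,fy=2.3))
s=manip.state();print(s['time'],s['tool_pos'],s['contact_force'],s['ft_torque'],s['gripper_width'])
E
```

```text
8.25 [ 0.56880777 -0.21254282  0.11147008] [-3.11821817  1.23278518  2.76886409] [0.26120079 0.5484977  0.02886616] 0.15041902345500227
```

View pics/side3.png

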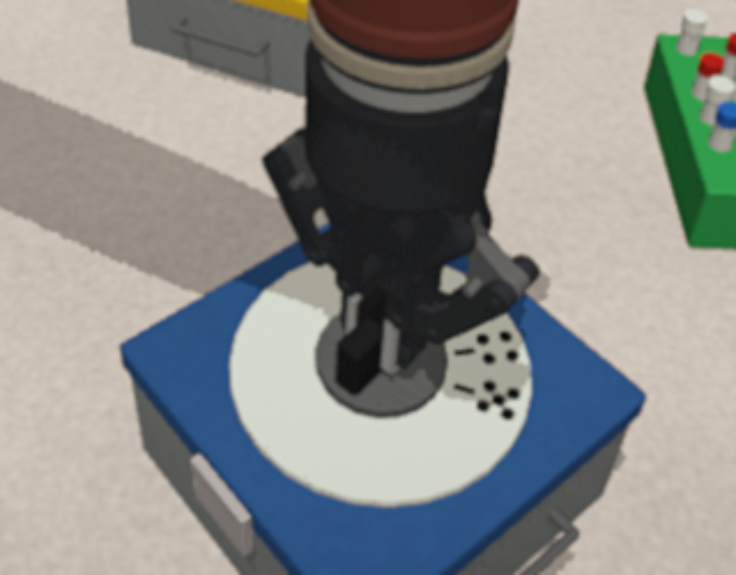

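The bar is gripped (opening about 13 mm, small forces). I'll turn right 71° to mark 5, then pause.

Emit:
{"name": "drive_tool", "arguments": {"commands": "0 0 0 0 8.9;0 0 0 0 8.9;0 0 0 0 8.9;0 0 0 0 8.9;0 0 0 0 8.9;0 0 0 0 8.9;0 0 0 0 8.9;0 0 0 0 8.7"}}

```text
time: 9.25
tool_pos: [0.5687, -0.2119, 0.1114]
tool_rot: [-0.001, 0.968, -0.253, -0.001]
contact_force: [-3.7, 3.7, 5.1]
gripper_width: 0.157
```

Emit:
{"name": "drive_tool", "arguments": {"commands": "0 0 0 0 0;0 0 0 0 0;0 0 0 0 0;0 0 0 0 0;0 0 0 0 0;0 0 0 0 0;0 0 0 0 0;0 0 0 0 0"}}

```text
time: 10.25
tool_pos: [0.5687, -0.2119, 0.1115]
tool_rot: [-0.001, 0.968, -0.251, -0.001]
contact_force: [-3.9, 3.0, 3.5]
gripper_width: 0.151
```

```bash
python3 - <<'E'
from h import *
im=manip.grab_frame('side')[:,:,::-1].copy();cv2.imwrite('pics/side4.png',cv2.resize(im[170:420,140:460],None,fx=2.3,fy=2.3))
s=manip.state();w,*v=s['tool_rot'];Rm=R.from_quat([*v,w]).as_matrix();print(np.degrees(np.arctan2(Rm[1,0],Rm[0,0])))
print(s['time'],s['tool_pos'],s['contact_force'],s['ft_torque'],s['gripper_width'])
E
```

```text
-29.01449525895839
10.3 [ 0.56872864 -0.21189793  0.11144354] [-3.28748069  3.67165392  4.10122875] [ 0.6002048   0.66796449 -0.07450468] 0.15350002566832563
```

View pics/side4.png

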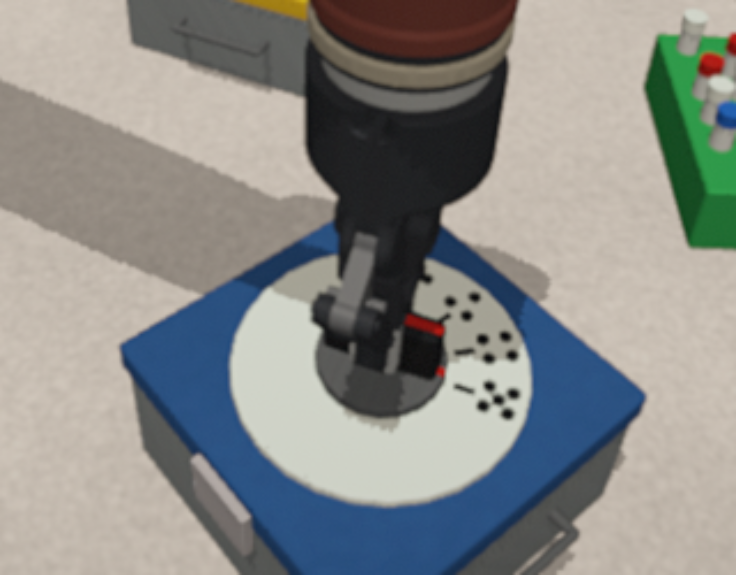

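```bash
python3 - <<'E'
from h import *
f=lambda p:[p[0]/2.3+140,p[1]/2.3+170]
c=np.array([.569,-.2123])
for n,p,z in(('foot red',(440,371),.109),('tick5',(463,388),.099),('tick4',(464,352),.099),('red top far',(443,327),.137),('red top near',(406,319),.137)):
    q=ray('side',[f(p)],z)[0];d=q-c;print(n,q,np.hypot(*d),np.degrees(np.arctan2(d[1],d[0])))
E
```

```text
foot red [ 0.59394309 -0.22689755] 0.02890062170361703 -30.33762825565336
tick5 [ 0.60506522 -0.23086171] 0.04056152191360955 -27.233554086805853
tick4 [ 0.61045162 -0.21080189] 0.04147868656650911 2.069833452343085
red top far [ 0.59359038 -0.22305603] 0.02683987290750331 -23.62494886630567
red top near [ 0.57791567 -0.21645791] 0.009837552379679069 -25.00243947700585
```

The pointer is at about -27°, in line with tick 5 at -27°. Next I'll turn left 90° to mark 2 and pause.

Emit:
{"name": "drive_tool", "arguments": {"commands": "0 0 0 0 -9;0 0 0 0 -9;0 0 0 0 -9;0 0 0 0 -9;0 0 0 0 -9;0 0 0 0 -9;0 0 0 0 -9;0 0 0 0 -9"}}

```text
time: 11.3
tool_pos: [0.5688, -0.2125, 0.1115]
tool_rot: [-0.0, 0.93, 0.369, -0.0]
contact_force: [-3.6, 1.5, 3.7]
gripper_width: 0.151
```

Emit:
{"name": "drive_tool", "arguments": {"commands": "0 0 0 0 -8;0 0 0 0 -6;0 0 0 0 -3;0 0 0 0 0;0 0 0 0 0;0 0 0 0 0;0 0 0 0 0;0 0 0 0 0"}}

```text
time: 12.3
tool_pos: [0.569, -0.2127, 0.1115]
tool_rot: [-0.0, 0.866, 0.5, -0.0]
contact_force: [-3.3, 1.8, 5.7]
gripper_width: 0.148
```

```bash
python3 - <<'E'
from h import *
im=manip.grab_frame('side')[:,:,::-1].copy();cv2.imwrite('pics/side5.png',cv2.resize(im[170:420,140:460],None,fx=2.3,fy=2.3))
s=manip.state();w,*v=s['tool_rot'];Rm=R.from_quat([*v,w]).as_matrix();print(np.degrees(np.arctan2(Rm[1,0],Rm[0,0])))
print(s['time'],s['tool_pos'],s['contact_force'],s['ft_torque'],s['gripper_width'])
E
```

```text
59.97979369580844
12.35 [ 0.56895805 -0.2126615   0.11143834] [-4.45176134  1.34285654  4.22892519] [0.24649923 0.70716421 0.01134383] 0.15671879221621962
```

View pics/side5.png

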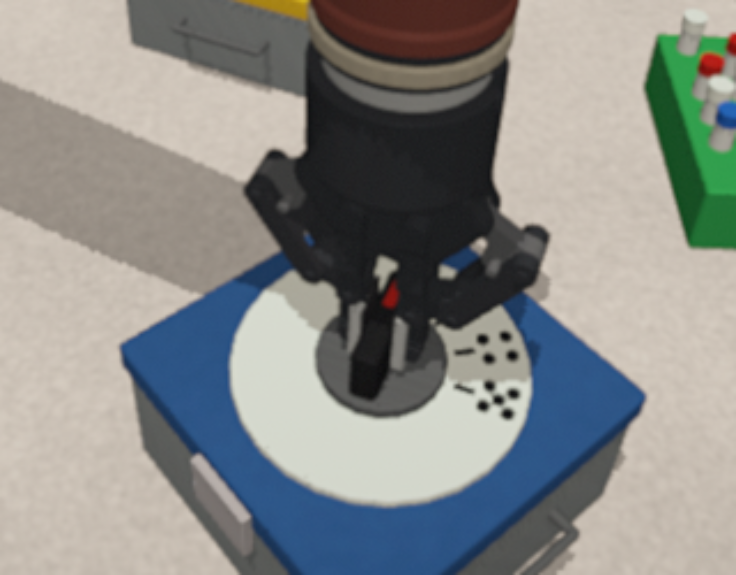

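The bar followed to heading 60°, which is mark 2. Now I'll turn right about 59° to mark 4 and pause.

Emit:
{"name": "drive_tool", "arguments": {"commands": "0 0 0 0 9;0 0 0 0 9;0 0 0 0 9;0 0 0 0 9;0 0 0 0 9;0 0 0 0 8;0 0 0 0 6;0 0 0 0 0"}}

```text
time: 13.35
tool_pos: [0.5687, -0.2122, 0.1115]
tool_rot: [-0.001, 1.0, 0.008, -0.001]
contact_force: [-5.4, 3.2, 6.3]
gripper_width: 0.153
```

Emit:
{"name": "drive_tool", "arguments": {"commands": "0 0 0 0 0;0 0 0 0 0;0 0 0 0 0;0 0 0 0 0;40 0 0 0 0;85 0 0 0 0;85 0 0 0 0;85 0 0 0 0"}}

```text
time: 14.35
tool_pos: [0.5691, -0.2128, 0.1112]
tool_rot: [0.0, 1.0, 0.009, 0.0]
contact_force: [-0.2, 0.3, 1.0]
gripper_width: 0.979
```

Emit:
{"name": "drive_tool", "arguments": {"commands": "85 0 0 0 0;85 0 0 0 0;85 0 0 0 0;85 0 0 0 0;85 0 0 -0.4 0;85 0 0 -0.6 0;85 0 0 -0.8 0;85 0 0 -0.8 0"}}

```text
time: 15.35
tool_pos: [0.5695, -0.2129, 0.1919]
tool_rot: [0.0, 1.0, 0.009, 0.001]
contact_force: [1.0, -0.7, 0.0]
gripper_width: 0.999
```

Emit:
{"name": "drive_tool", "arguments": {"commands": "85 0 0 -0.8 0;85 0 0 -0.8 0;85 -0.8 0 0 0;85 -0.8 0 0 0;85 -0.8 0 0 0;85 -0.8 0 0 0;85 0 0 0 0;85 0 0 0 0"}}

```text
time: 16.35
tool_pos: [0.4738, -0.2145, 0.2385]
tool_rot: [0.0, 1.0, 0.009, 0.001]
contact_force: [0.5, 0.2, 0.5]
gripper_width: 0.993
```

```bash
python3 - <<'E'
from h import *
im=manip.grab_frame('side')[:,:,::-1].copy();t=manip.grab_frame('top')[:,:,::-1].copy()
a=cv2.resize(im[240:420,180:440],(390,270));b=cv2.resize(t[110:290,290:550],(390,270))
cv2.imwrite('pics/fin.png',np.hstack([a,b]))
s=manip.state();print(s['time'],s['tool_pos'],s['contact_force'],s['gripper_width'])
E
```

```text
16.45 [ 0.47378635 -0.21439431  0.23786861] [0.35089169 0.12686458 0.2187353 ] 0.9949974282976682
```

View pics/fin.png

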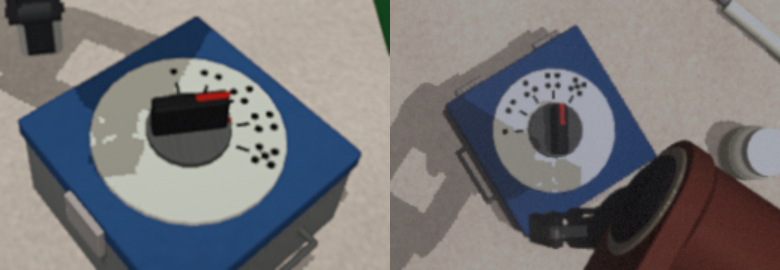

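The top view shows the pointer straight up at the four-dot mark, and the gripper is clear of everything. I'm handing in.

```bash
python3 -c "
from plant import manip;print(manip.job_done())"
```

```text
the job is handed in; nothing more can be done
None
```

I entered 5-2-4 on the blue box's dial and handed the job in; the hand-in reports no verdict. I gripped the bar and turned it right about 71° to mark 5, left 89° to mark 2, and right 59° to mark 4. I paused at each mark (about 1 s at mark 5, a little over 0.6 s at the other two), then let go and backed off.

- **Mark 5:** the side camera put the pointer between -24° and -30° against -27° for the tick, well within the 12° allowed.
- **Mark 2:** I judged this from the tool heading of 60.0°, where the mark lies at about 61°. The picture shows the bar had followed, but the gripper hid the tick itself.
- **Mark 4:** after release, the top view shows the pointer at the four-dot mark. I read this by eye and did not measure it.
- **Clearance:** after release the force reading was under 1 N and the tool was at 0.238 m, clear of the box. The wrist force reading stayed below 10 N in every reading.
- **Yellow box:** the tool went past it about 0.23 m up, and I never went near its dial. I did not check its pointer in a final picture.

No check failed or disagreed. The last reading before hand-in was at 16.45 s of the 42 s allowed.

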